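# Mount the bench pin on its ball base and latch it

### The job

Fit the bench-pin holder onto the ball base on the jeweller's bench: with its lever still up, lower its socket over the ball, its tail between the two upright cheeks, all the way down onto the plate before you let go of it. Then press the latch lever fully down so that it locks under the ball, and leave the holder seated and free of the hand. Leave the jar, the hammer and the steel block where they are.

Things in the scene. Friction and masses are not known exactly. Their poses are not given: they have to be found in the camera images.
- grip (a point): Grasp point of the loose bench-pin holder, in its hardwood block, on the socket's axis, 90 mm above the holder's flat underside. Block: 44 mm long (x), 40 mm wide (y), from 28 mm below this point to 22 mm above; both flat side faces (y) are free to grip; just below it a metal shoulder, 54 mm diameter. Axes: z up, +x to the forked wooden pin, -x to the tail with the lever.
- head: The holder (0.4 to 0.65 kg): aluminium coupler under a hardwood block, standing upright. Origin: centre of the socket mouth in its underside, 90 mm below grip, same axes. Socket 42 mm diameter, 54 mm deep, open below. Wooden fork 40 mm wide to x = +86 mm, 62 to 78 mm up. Tail: channel 52 mm wide to x = -95 mm, 46 mm high. Mass centre within 30 mm of the socket axis.
- tail (a point): Point in the holder's flat underside, under the tail, 80 mm behind (-x of) the socket centre; same axes as the holder.
- lever_pad (a point): Centre of the top face of the thumb pad (24 x 34 mm) near the free end of the steel latch lever, on the centre line over the tail. The lever turns about a cross pin (along y) at x = -34 mm, 52 mm above the holder's underside. When down, this point is 54 mm behind and 10 mm above the pin, the pad level. The point's axes turn with the lever; equal to the holder's when down.
- latch (a joint): Latch lever angle, rad: 0 = fully down (locked, hard stop), larger = free end raised, at most 0.75. Starts at 0.5 to 0.7 and stays where it is left (stiff pin: about 1.5 to 2 N at the pad moves it). Its hidden tongue swings under the ball as the lever goes down; below about 0.3 the socket will not go over the ball.
- ball (a point): Centre of the fixed steel ball, 36 mm diameter, on an 18 mm stem, 52 mm above the bench (ball top 70 mm above it). Axes are the base's: z up, -x towards the two cheeks.
- seat (a point): Centre of the seat, below the ball, on top of the fixed dark steel plate (18 mm thick; x -120 to +50 mm, 110 mm wide; axes as ball). Two upright cheeks at x = -105 to -71 mm, 22 mm high, stand 64 mm apart; the 52 mm tail goes between them. Home: the holder's origin is at this point, its x axis along the base's x, underside flat on the plate.
- jar: Bystander: closed glass jar, 68 mm diameter, 85 mm tall, upright; origin under its centre.
- hammer: Bystander: hammer with wooden handle, 200 mm long, lying flat.
- block: Bystander: flat steel bench block 75 x 75 x 26 mm; origin under its centre.
Mind the look-alikes: they are no part of the job. What is shaped like the part that bears ball but green is not meant.

How it is judged (in metres and radians):
On the way, in this order (a step that is already met when the one before it is completed fails the run):
1. the holder is lowered home over the ball, tail between the cheeks, lever still up, while the fingers still hold it (horizontal distance between head and seat below 0.006 m and z of head in the frame of seat below 0.006 m and angle between grip's own z axis and vertical below 0.06 rad and angle between the x axis of grip and the x axis of ball, either way round below 0.14 rad and x of tail in the frame of seat below -0.06 m and value of joint latch above 0.3 rad and contact force between the fingers and head above 0.5 N), for 0.1 s.
2. the lever is pressed fully down with the holder home (horizontal distance between head and seat below 0.006 m and z of head in the frame of seat below 0.005 m and angle between grip's own z axis and vertical below 0.06 rad and angle between the x axis of grip and the x axis of ball, either way round below 0.14 rad and x of tail in the frame of seat below -0.06 m and value of joint latch below 0.08 rad), for 0.2 s.
At the end, for the whole second after the job is handed in: The holder sits on the plate over the ball (socket centre within 6 mm of the seat sideways, underside within 4 mm of the plate, upright within 0.06 rad, axis within 0.14 rad of the base's, tail at the cheeks' end), the latch lever is within 0.08 rad of fully down, and the fingers have let go (horizontal distance between head and seat below 0.006 m and z of head in the frame of seat below 0.004 m and angle between grip's own z axis and vertical below 0.06 rad and angle between the x axis of grip and the x axis of ball, either way round below 0.14 rad and x of tail in the frame of seat below -0.06 m and value of joint latch below 0.08 rad and contact force between the fingers and head below 0.2 N); the robot touches nothing.
It fails at once if the jar is pushed more than 30 mm (distance of jar from where it was at the start of the episode above 0.03 m).
It fails at once if the hammer is pushed more than 30 mm (distance of hammer from where it was at the start of the episode above 0.03 m).
It fails at once if the block is pushed more than 30 mm (distance of block from where it was at the start of the episode above 0.03 m).
It fails at once if the jar is tipped over (angle between jar's own z axis and vertical above 0.5 rad).
It also fails if it takes over 48 s, if anything falls off the work surface, if the arm or the gripper's body presses on something with over 40 N, if the wrist force passes 120 N, or if a joint passes its speed limit or range.

### The arm

A 6-joint arm with a two-finger parallel gripper is mounted at the origin on the work surface. World frame = base frame: x ahead of the robot, y to its left, z up, the work surface at z = 0. Lengths are in mm, angles in rad, forces in N, time in s.
With the tool pointing down it reaches from about 325 to 850 mm from the base axis. Payload 4.4 kg.
Tool frame: the origin (TCP) lies at the very end of the fingers, on their centre line; the grasp point (between the pads) lies 19 mm behind it; z points along the fingers, y is the line along which they close (so a half turn about z gives the same grasp; the last joint's range is limited). The gripper opens to 94 mm and grips with 3 to 60 N. Pads are 16 mm wide; open, the fingers measure 119 mm over their backs; the gripper's body (75 mm by 177 mm) begins 78 mm behind the grasp point.
Start: joints at [1.099, 0.207, 1.542, -0, 1.393, -0.15], TCP at [181.868, 545.483, 205.447] pointing down, gripper open.
Joint ranges: [-2.73, 2.73], [-0.86, 2.22], [0.23, 2.46], [-1.11, 4.25], [0.08, 2.63], [-2.82, 2.82]. Speed limits (rad/s): [2.79, 2.79, 3.14, 3.14, 3.14, 3.14].

### API

Orientations are given as a rotation vector (axis times angle).
In Python, from plant import * gives the robot as it stands.
- The arm moves only by the shell command python3 -m creep 'ROWS' [FORCE]. ROWS is JSON, a list of rows, each a list of 7 numbers: the shift along the world's x, y, z each as a share of 0.15 m, from -1 to 1, then the turn, a rotation vector about the world's x, y, z each as a share of 90 degrees, from -1 to 1, then the opening in per cent of the stroke, from 0 (shut) to 100 (fully open). A call has 1 to 20 rows; each row is the pose to reach, as a shift and turn from the pose commanded when the call began; what a row does not reach only later rows make up. A row lasts 1/8 s, in which the tool goes at most 62.5 mm and 10.7 degrees, less where a joint would pass 70% of its speed; a pose out of reach is approached as far as the arm can. A call with a number of a shift or a turn outside -1 to 1 is refused whole. A call with a gripper value outside its range is refused whole. The fingers move at their own pace and stop on an object; FORCE is the grip in N (left out, the last holds). Time passes only in rows, so rows that repeat a pose let the fingers close. It gives the time, the measured TCP pose, the force, the opening and the grip force at its end, in the units of the state.
- read_state(): the state, without advancing time (a new reading comes with each control period).
- grab_frame(name): name is "scene" or "side" or "wrist"; returns the picture (384x512x3 uint8, red, green, blue); there is no depth.
- get_calibration(name): a dict with "fx", "fy", "cx", "cy" (pixels), "world_to_cam" (4x4, takes a point from world to camera coordinates). Camera axes: x right, y down, z forward; pixel columns grow to the right and rows downward; lengths in mm; the calibration is good to about 2 mm. A picture is of the moment at which its call begins: read the wrist's pose just before it. get_calibration takes no time and is no camera call; for the wrist camera it gives the pose at the moment of the call.
- hand_in(): hands the job in; it is judged then, once.
The state is a dict: "time": time; "joints": joint angles; "joint_velocities": joint speeds; "joint_efforts": joint torques, N m; "eef_pos": TCP position; "tcp_rot": TCP orientation; "force": force on the tool from outside, world axes, zero at the start; "ft_torque": the same for the moment, N m; "opening": opening from 0.0 (shut) to 1.0 (fully open); "gripper_force": force on a finger pad.
Only numpy, scipy, OpenCV 4.12 (cv2) and the standard library are available. Lean on these libraries where they do the work, as an engineer would, in place of code of your own. Each camera call takes 0.05 s, during which the arm holds its last target. There are 200 camera calls.

## Working session

There is one attempt and no reset: what is moved stays moved. The work goes in short steps, Python scripts to look and compute and a shell command to move; the robot and the scene stay as the last step left them, time stands still between calls to the robot, and variables do not carry over. Pictures are saved under pics/ and viewed, at most 10 in all, crops included, and the job is handed in when it is done.

```bash
mkdir -p pics; cat > h.py <<'E'
from plant import *
import numpy as np, cv2
def ray(cal,u,v):
    T=np.array(cal["world_to_cam"]);R=T[:3,:3];o=-R.T@T[:3,3]
    d=R.T@np.array([(u-cal["cx"])/cal["fx"],(v-cal["cy"])/cal["fy"],1.]);return o,d/np.linalg.norm(d)
def onz(cal,u,v,z):
    o,d=ray(cal,u,v);return o+d*(z-o[2])/d[2]
def tri(rs):
    A=sum(np.eye(3)-np.outer(d,d) for o,d in rs);b=sum((np.eye(3)-np.outer(d,d))@o for o,d in rs);p=np.linalg.solve(A,b)
    return p,[float(np.linalg.norm((np.eye(3)-np.outer(d,d))@(p-o))) for o,d in rs]
def proj(cal,p):
    T=np.array(cal["world_to_cam"]);c=T[:3,:3]@np.array(p)+T[:3,3];return np.array([cal["fx"]*c[0]/c[2]+cal["cx"],cal["fy"]*c[1]/c[2]+cal["cy"]])
def snap(n,f):
    im=grab_frame(n)[:,:,::-1].copy();cv2.imwrite(f"pics/{f}.png",im);return im
E
python3 - <<'E'
from h import *
a=snap("scene","s0");b=snap("side","d0")
for n in("scene","side"):
    c=get_calibration(n);print(n,c["fx"],np.round(ray(c,256,192),2))
cv2.imwrite("pics/s0b.png",cv2.resize(a,(800,600),interpolation=cv2.INTER_CUBIC));cv2.imwrite("pics/d0b.png",cv2.resize(b,(800,600),interpolation=cv2.INTER_CUBIC))
print(read_state())
E
```

```text
scene 425.69451583973995 [[ 9.5947e+02  6.2377e+02  9.5450e+02]
 [-4.1000e-01 -5.2000e-01 -7.4000e-01]]
side 453.60410224683034 [[ 3.48490e+02  1.30827e+03  8.47060e+02]
 [ 7.00000e-02 -8.50000e-01 -5.20000e-01]]
{'time': 0.1, 'joints': array([ 1.09851005e+00,  2.07375239e-01,  1.54277231e+00, -1.31143916e-05,
        1.39349343e+00, -1.50538492e-01]), 'joint_velocities': array([-0.00365165, -0.00353384, -0.00401946,  0.00017828, -0.00047565,
        0.00168695]), 'joint_efforts': array([-8.80263542e-04, -3.71863210e+01, -2.82293808e+01,  7.00102653e-02,
        3.11074045e-02, -4.43483646e-05]), 'eef_pos': array([181.53679646, 544.83811378, 204.40233966]), 'tcp_rot': array([-5.03120658e-01, -3.10041912e+00,  3.06836563e-03]), 'force': array([ 0.25077641, -0.30816929, -0.28732473]), 'ft_torque': array([ 0.06402916, -0.03981978,  0.05465471]), 'gripper_force': 0.0, 'opening': 1.0015741921451184}
```

View pics/s0b.png

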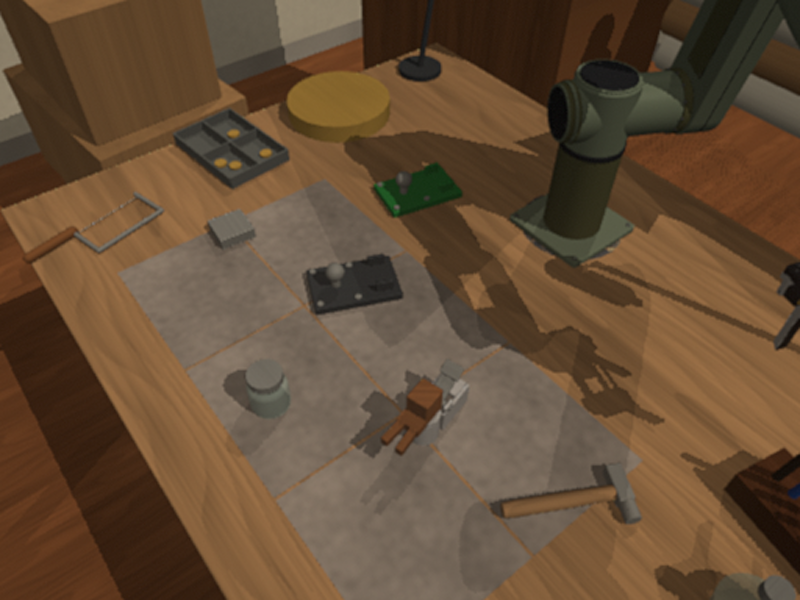

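View pics/d0b.png

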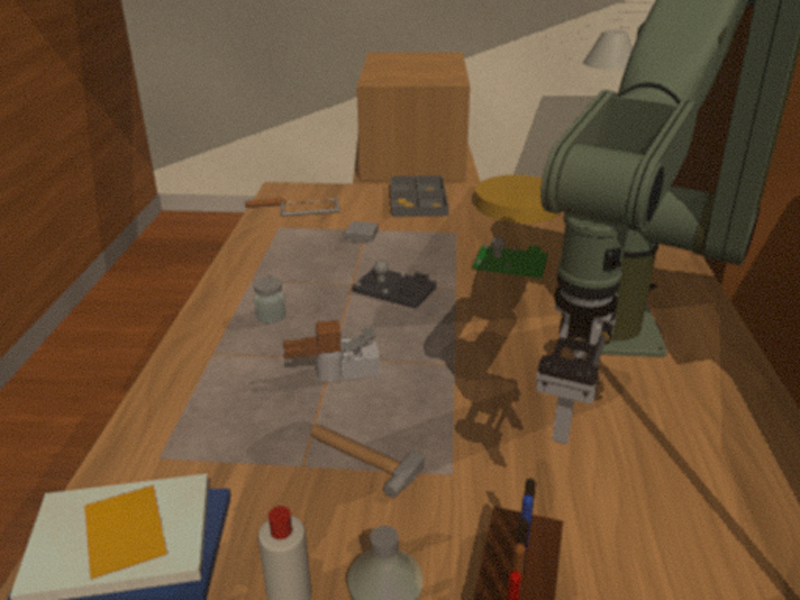

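The scene picture (800 px scale) shows the holder's wooden block at (425,398) with its fork to the lower left and the raised lever at (452,375). Two things could be the base: the dark plate with the ball at (336,271), and the green plate with a ball at (403,181). The dark one fits, since green is excluded. In the side picture the ball is at (381,267), the block at (328,335), the jar at (268,300) and the hammer at (370,455).

```bash
python3 - <<'E'
from h import *
S=get_calibration("scene");D=get_calibration("side");k=.64
def t(n,a,b): print(n,*[np.round(x,1) for x in tri([ray(S,a[0]*k,a[1]*k),ray(D,b[0]*k,b[1]*k)])])
t("ball",(336,271),(381,267)); t("green",(403,181),(498,244))
t("blocktop",(428,390),(328,323)); 
for n,u,v,z in[("forktipL",385,440,78),("forktipR",403,448,78),("lever",452,370,90),("jar",267,370,85),("block",231,228,26),("plateBL",307,312,0),("plateBR",402,298,0),("plateTR",385,256,18),("plateTL",306,272,18),("hamH",630,510,10),("hamE",505,508,15)]: print(n,onz(S,u*k,v*k,z).round())
a=cv2.imread("pics/s0.png");b=cv2.imread("pics/d0.png")
c=[cv2.resize(x,(400,300),interpolation=cv2.INTER_CUBIC) for x in(a[145:205,185:265],a[220:295,230:330],b[160:205,215:275],b[195:255,170:250])]
cv2.imwrite("pics/crop1.png",np.vstack([np.hstack(c[:2]),np.hstack(c[2:])]))
E
```

```text
ball [ 506.2 -146.3   51.5] [0.2 0.2]
green [ 228.3 -293.    45.3] [2.2 2.2]
blocktop [571.2 202.7 117.9] [0.4 0.4]
forktipL [661. 213.  78.]
forktipR [648. 240.  78.]
lever [504. 183.  90.]
jar [736.  -2.  85.]
block [ 595. -405.   26.]
plateBL [ 585. -134.    0.]
plateBR [421. -52.  -0.]
plateTR [ 387. -150.   18.]
plateTL [ 537. -209.   18.]
hamH [420. 499.  10.]
hamE [568. 383.  15.]
```

View pics/crop1.png

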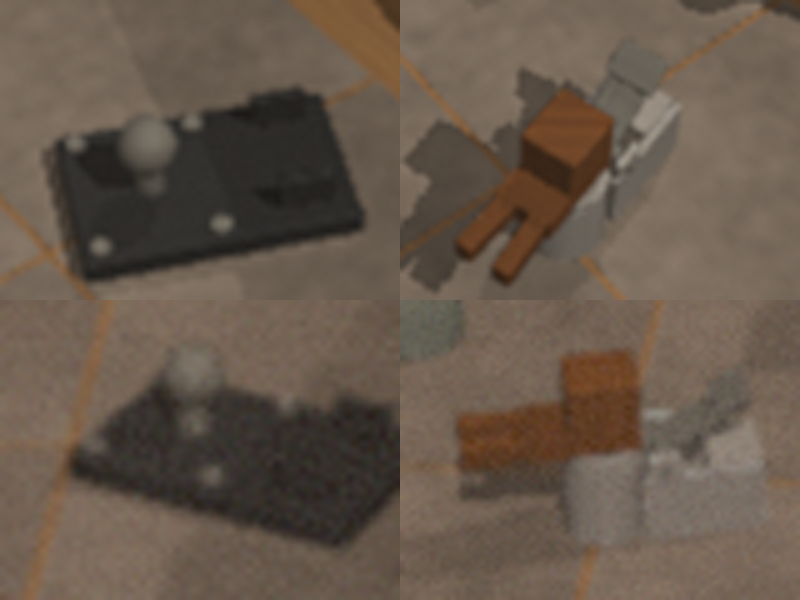

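The crop confirms it: the dark plate carries a steel ball and two cheeks at its right end, and the holder's lever is raised. Next I move over the holder.

```bash
python3 -m creep '[[0.4,-0.35,0.4,0,0,0.12,100],[0.87,-0.76,0.7,0,0,0.24,100],[0.87,-0.76,0.7,0,0,0.38,100],[0.87,-0.76,0.7,0,0,0.38,100]]' && python3 -m creep '[[0.4,-0.38,0,0,0,0,100],[0.8,-0.76,0,0,0,0,100],[0.87,-0.76,0,0,0,0,100]]' && python3 -m creep '[[0.4,-0.38,0,0,0,0,100],[0.7,-0.76,0,0,0,0,100],[0.7,-0.76,0,0,0,0,100],[0.7,-0.76,0,0,0,0,100]]'
python3 - <<'E'
from h import *
c=get_calibration("wrist");print(c["fx"],np.round(ray(c,256,192),2),np.round(c["world_to_cam"],3).tolist());np.save("w1.npy",np.array(c["world_to_cam"]))
a=snap("wrist","w1");print(read_state()["eef_pos"],read_state()["tcp_rot"])
E
```

```text
time: 0.6
eef_pos: [314.7, 430.2, 312.3]
tcp_rot: [-0.43, 3.109, 0.002]
force: [-0.3, 0.2, -0.5]
opening: 1.0
gripper_force: 0.0
time: 0.98
eef_pos: [443.9, 315.5, 310.1]
tcp_rot: [0.429, -3.112, 0.001]
force: [-0.5, 0.1, 0.1]
opening: 1.004
gripper_force: 0.0
time: 1.48
eef_pos: [548.7, 201.5, 309.3]
tcp_rot: [0.424, -3.111, 0.0]
force: [-1.5, 0.3, -0.9]
opening: 0.997
gripper_force: 0.0
313.9956776329934 [[ 4.6735e+02  1.7867e+02  4.8824e+02]
 [ 2.8000e-01  1.0000e-01 -9.6000e-01]] [[-0.268, 0.963, 0.001, -47.096], [0.923, 0.257, 0.287, -617.271], [0.276, 0.078, -0.958, 324.778], [0.0, 0.0, 0.0, 1.0]]
[547.81733736 202.81391624 309.5635441 ] [ 4.27469782e-01 -3.11043969e+00 -6.48759417e-04]
```

View pics/w1.png

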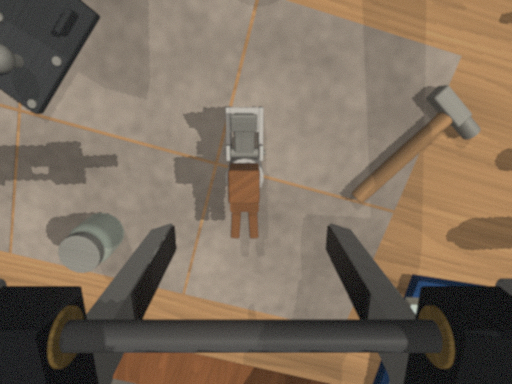

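The wrist view shows the holder nearly aligned with the image: block around (244,180), fork tips at (235,237) and (253,237), tail at the top (244,108). The dark base is at the top left with the ball near (3,58), the jar is at (82,250) and the hammer runs from (360,198) to (475,120).

```bash
python3 - <<'E'
from h import *
a=cv2.imread("pics/w1.png");c=get_calibration("wrist");c["world_to_cam"]=np.load("w1.npy")
h=cv2.cvtColor(a,cv2.COLOR_BGR2HSV)
m=((h[...,0]<14)&(h[...,1]>110)).astype(np.uint8);m[:150]=0;m[250:]=0;m[:,:222]=0;m[:,270:]=0
for v in range(156,244,2):
    x=np.flatnonzero(m[v])
    if len(x): print(v,x[0],x[-1],len(x),int(h[v,x,2].mean()),end=" | ")
# aluminium tail: bright low saturation
al=((h[...,1]<40)&(h[...,2]>120)).astype(np.uint8)
print()
for v in range(100,164,4):
    x=np.flatnonzero(al[v,215:275])
    if len(x): print(v,x[0]+215,x[-1]+215,end=" | ")
# yaw predictions: image column of world axis
for u,v,z in[(244.5,164,112),(244.5,185,112),(244,205,112),(244,237,78)]: print(onz(c,u,v,z).round(1))
E
```

```text
164 232 247 2 73 | 166 231 257 12 76 | 168 231 257 13 77 | 170 231 257 25 102 | 172 229 258 26 135 | 174 229 258 27 136 | 176 229 258 27 137 | 178 231 258 25 138 | 180 229 258 25 138 | 182 229 258 28 139 | 184 229 258 30 140 | 186 229 258 27 141 | 188 229 258 27 139 | 190 229 258 28 139 | 192 229 258 24 137 | 194 229 258 27 139 | 196 229 258 26 140 | 198 229 258 26 140 | 200 229 258 30 139 | 202 230 257 25 131 | 204 231 257 23 123 | 206 230 258 27 126 | 208 231 257 22 124 | 210 231 257 23 124 | 212 232 256 13 122 | 214 233 256 14 120 | 216 232 256 14 127 | 218 232 256 14 129 | 220 232 256 15 131 | 222 232 256 12 130 | 224 232 256 13 131 | 226 232 257 15 131 | 228 232 256 10 130 | 230 232 257 13 130 | 232 232 257 12 130 | 234 232 257 15 130 | 236 232 257 14 132 | 
104 216 216 | 108 225 263 | 112 225 263 | 116 226 264 | 120 226 263 | 124 226 273 | 128 226 263 | 132 227 263 | 136 226 263 | 140 226 263 | 144 237 262 | 148 226 264 | 152 226 265 | 156 226 263 | 160 226 263 | [545.4 193.  112. ]
[571.1 200.  112. ]
[596.7 206.3 112. ]
[655.1 221.5  78. ]
```

```bash
python3 -m creep '[[-0.05,-0.4,0,0,0,-0.1,100],[-0.14,-0.8,0,0,0,-0.2,100],[-0.14,-1,0,0,0,-0.3,100],[-0.14,-1,0,0,0,-0.44,100]]' && python3 -m creep '[[-0.05,-0.4,0,0,0,0,100],[-0.14,-0.8,0,0,0,0,100],[-0.14,-1,0,0,0,0,100],[-0.14,-1,0,0,0,0,100]]' && python3 -m creep '[[0,-0.33,0,0,0,0,100],[0,-0.33,0,0,0,0,100],[0,-0.33,0,0,0,0,100]]'
python3 - <<'E'
from h import *
c=get_calibration("wrist");np.save("w2.npy",np.array(c["world_to_cam"]))
a=snap("wrist","w2");print(read_state()["eef_pos"],read_state()["tcp_rot"])
c["world_to_cam"]=np.load("w1.npy")
for u,v,z in[(243.6,186.5,112),(243.9,171,112),(243.6,202.5,112),(244.3,225,78),(244.3,112,46)]: print(onz(c,u,v,z).round(1))
E
```

```text
time: 2.02
eef_pos: [526.0, 53.0, 310.5]
tcp_rot: [-0.61, -3.082, -0.0]
force: [0.6, 0.9, -0.4]
opening: 1.002
gripper_force: 0.0
time: 2.52
eef_pos: [505.4, -96.6, 310.3]
tcp_rot: [-0.601, -3.083, -0.001]
force: [0.5, 1.0, -0.5]
opening: 1.004
gripper_force: 0.0
time: 2.9
eef_pos: [506.0, -144.0, 310.3]
tcp_rot: [-0.596, -3.084, -0.002]
force: [-0.7, -0.4, 1.3]
opening: 0.999
gripper_force: 0.0
[ 506.01264795 -143.9379264   310.43549322] [-5.95390657e-01 -3.08442955e+00 -1.59432238e-03]
[573.3 199.4 112. ]
[554.1 194.6 112. ]
[593.6 204.9 112. ]
[637.1 217.   78. ]
[489.3 176.2  46. ]
```

View pics/w2.png

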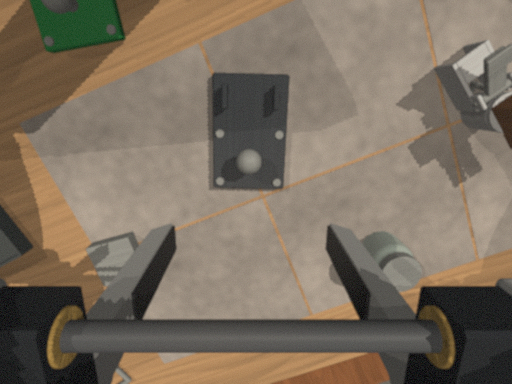

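The wrist view shows the dark base almost aligned with the image: ball at (249,161), four screws, cheeks at (221,97) and (270,97). The block is at (115,255) and the jar at (390,260).

```bash
python3 - <<'E'
from h import *
a=cv2.imread("pics/w2.png");c=get_calibration("wrist");c["world_to_cam"]=np.load("w2.npy")
g=cv2.cvtColor(a,cv2.COLOR_BGR2GRAY);h=cv2.cvtColor(a,cv2.COLOR_BGR2HSV)
m=(g<62).astype(np.uint8);m[:60]=0;m[205:]=0;m[:,:195]=0;m[:,305:]=0
m=cv2.morphologyEx(m,cv2.MORPH_CLOSE,np.ones((9,9),np.uint8))
k=max(cv2.findContours(m,0,1)[0],key=cv2.contourArea);print(cv2.boundingRect(k),cv2.contourArea(k))
for v in range(78,190,8):
    x=np.flatnonzero(m[v]);print(v,x[0],x[-1],end=" | ")
print()
s=(g>85).astype(np.uint8);s[:80]=0;s[187:]=0;s[:,:213]=0;s[:,286:]=0
n,l,st,ce=cv2.connectedComponentsWithStats(s)
for i in range(1,n):
    if st[i,4]>12: print(st[i],ce[i].round(1),[onz(c,*ce[i],z).round(1) for z in(18,52)])
S=get_calibration("scene");D=get_calibration("side")
# refine ball by 3 views
B=[i for i in range(1,n) if st[i,4]>200]
if B:
    cc=ce[B[0]]
    print(tri([ray(c,*cc),ray(S,215,173.4),ray(D,243.8,170.9)]))
E
```

```text
(212, 74, 75, 63) 3549.5
78 212 280 | 86 212 280 | 94 213 281 | 102 212 285 | 110 213 285 | 118 213 284 | 126 213 263 | 134 214 215 | Traceback (most recent call last):
  File "<stdin>", line 8, in <module>
IndexError: index 0 is out of bounds for axis 0 with size 0
```

```bash
python3 - <<'E'
from h import *
a=cv2.imread("pics/w2.png");c=get_calibration("wrist");c["world_to_cam"]=np.load("w2.npy")
g=cv2.cvtColor(a,cv2.COLOR_BGR2GRAY);gf=cv2.GaussianBlur(g,(3,3),0).astype(int)
print(g[120,195:305:4],g[172,195:305:4])
L=[];R=[]
for v in range(100,186,3):
    d=np.diff(gf[v]);l=200+np.argmin(d[200:222]);r=275+np.argmax(d[275:300]);L.append((l+.5,v));R.append((r+.5,v))
for P in(L,R):
    P=np.array(P);q=np.polyfit(P[:,1],P[:,0],1);e=P[:,0]-np.polyval(q,P[:,1]);k=abs(e)<2;q=np.polyfit(P[k,1],P[k,0],1)
    w=[onz(c,np.polyval(q,v),v,18)[:2] for v in(100,185)];print(k.sum(),q.round(3),np.round(w,1),np.degrees(np.arctan2(*(w[1]-w[0])[::-1])).round(2))
for n,p in[("top",g[60:90,250]),("bot",g[180:200,240])]: print(n,p)
s=(g>80).astype(np.uint8);s[:110]=0;s[187:]=0;s[:,:215]=0;s[:,285:]=0
n,l,st,ce=cv2.connectedComponentsWithStats(s)
S=get_calibration("scene");D=get_calibration("side")
for i in range(1,n):
    if st[i,4]>12:
        print(st[i],ce[i].round(1),[onz(c,*ce[i],z).round(1) for z in(19,52)])
        if st[i,4]>200: print(tri([ray(c,*ce[i]),ray(S,215,173.4),ray(D,243.8,170.9)]))
E
```

```text
[123 129 129 117  81  64  68  63  67  62  65  69  61  66  66  63  65  67
  66  66  67  68  65 121 138 132 130 135] [145 153 151 150 106  74  75  52  55  57  59  52  79  95  98  83  72  68
  65  64  67  70  82 141 157 156 155 159]
26 [1.40000e-02 2.05755e+02] [[ 409.4 -172.3]
 [ 526.3 -222.7]] -23.3
27 [-5.20000e-02  2.92782e+02] [[ 452.6  -64.7]
 [ 569.8 -114.5]] -23.02
top [126 127 123 128 122 127 124 124 121 128 129 127 114  90  70  63  61  66
  63  68  67  62  66  64  61  67  65  60  65  67]
bot [ 72  78  72  74  74  74  75  71  79 110 127 147 151 150 147 148 146 144
 144 145]
[215 129  10  10  75] [219.4 133.3] [array([ 459.5, -174.8,   19. ]), array([ 457.3, -170.5,   52. ])]
[274 130  10  10  79] [278.8 134.5] [array([493.9, -93.6,  19. ]), array([489.3, -95. ,  52. ])]
[237 148  25  26 497] [249.2 160.7] [array([ 514.3, -149.2,   19. ]), array([ 508.2, -146.6,   52. ])]
(array([ 506.93751457, -146.31573574,   51.79286234]), [1.27261468858269, 0.7062986230122871, 0.7474543462694332])
[282 151   3  36  58] [283.6 171.8] [array([ 550. , -106.6,   19. ]), array([ 541.4, -107.1,   52. ])]
[215 176  10  10  75] [219.6 180.8] [array([ 526.4, -203.4,   19. ]), array([ 519.5, -197.1,   52. ])]
[272 178  10   9  72] [276.6 182.1] [array([ 561.3, -122.3,   19. ]), array([ 551.9, -121.7,   52. ])]
```

```bash
python3 -m creep '[[0.05,0.4,0,0,0,0.1,100],[0.15,0.8,0,0,0,0.2,100],[0.15,0.8,0,0,0,0.3,100],[0.15,0.8,0,0,0,0.41,100]]' && python3 -m creep '[[0.05,0.4,0,0,0,0,100],[0.15,0.8,0,0,0,0,100],[0.15,0.8,0,0,0,0,100]]' && python3 -m creep '[[0.05,0.4,-0.2,0,0,0,100],[0.15,0.69,-0.5,0,0,0,100],[0.15,0.69,-0.63,0,0,0,100],[0.15,0.69,-0.63,0,0,0,100]]'
python3 - <<'E'
from h import *
c=get_calibration("wrist");np.save("w3.npy",np.array(c["world_to_cam"]))
a=snap("wrist","w3");s=read_state();print(s["eef_pos"],s["tcp_rot"])
h=cv2.cvtColor(a,cv2.COLOR_BGR2HSV)
u0,v0=proj(c,(573.5,199.5,112)).astype(int);print(u0,v0)
m=((h[...,0]<14)&(h[...,1]>110)).astype(np.uint8);m[:v0-60]=0;m[v0+110:]=0;m[:,:u0-45]=0;m[:,u0+45:]=0
for v in range(v0-45,v0+105,3):
    x=np.flatnonzero(m[v])
    if len(x): print(v,x[0],x[-1],len(x),int(h[v,x,2].mean()),end=" | ")
E
```

```text
time: 3.45
eef_pos: [528.2, -22.9, 310.6]
tcp_rot: [-0.424, 3.113, 0.001]
force: [-0.3, -0.5, 0.3]
opening: 0.999
gripper_force: 0.0
time: 3.82
eef_pos: [550.3, 99.5, 310.4]
tcp_rot: [0.421, -3.113, -0.002]
force: [0.1, -1.5, -0.4]
opening: 0.997
gripper_force: 0.0
time: 4.32
eef_pos: [570.9, 197.9, 213.1]
tcp_rot: [0.41, -3.108, 0.001]
force: [-0.3, 0.1, -0.2]
opening: 0.999
gripper_force: 0.0
[572.39650669 197.50490545 215.33977342] [ 4.08915080e-01 -3.11263596e+00  7.49336280e-04]
251 194
167 233 267 18 75 | 170 234 262 12 75 | 173 231 269 33 104 | 176 230 270 38 135 | 179 230 270 38 136 | 182 231 270 40 137 | 185 230 270 36 136 | 188 230 270 38 138 | 191 231 270 36 140 | 194 230 270 38 140 | 197 230 270 38 140 | 200 231 270 33 138 | 203 231 270 36 139 | 206 231 270 38 139 | 209 231 270 39 141 | 212 231 270 32 140 | 215 232 269 33 133 | 218 233 268 32 126 | 221 233 268 31 125 | 224 233 268 32 124 | 227 236 266 20 120 | 230 235 263 16 122 | 233 235 266 17 130 | 236 236 266 18 131 | 239 235 267 18 131 | 242 235 267 19 131 | 245 235 267 19 131 | 248 235 267 17 132 | 251 234 267 17 130 | 254 234 267 15 129 | 257 234 267 19 130 |
```

View pics/w3.png

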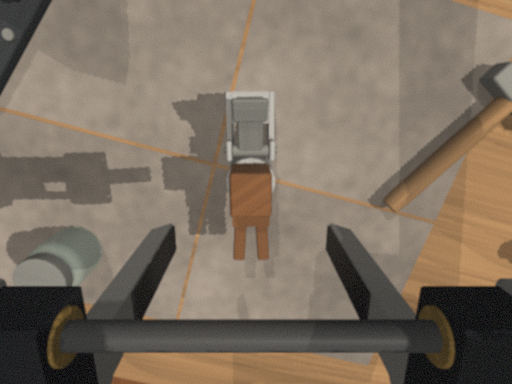

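The block is centred between the fingers: top face at columns 231–270 and rows 174–214, fork tips near row 258, lever pad at (252,103).

```bash
python3 - <<'E'
from h import *
c=get_calibration("wrist");c3=dict(c);c3["world_to_cam"]=np.load("w3.npy");c1=dict(c);c1["world_to_cam"]=np.load("w1.npy")
print(onz(c3,250.5,194,112),tri([ray(c1,243.6,186.7),ray(c3,250.5,194)]))
print(onz(c3,250.5,174,112),onz(c3,250.7,214,112))
f=onz(c3,250.8,245,78);t=onz(c3,250.7,100,46);print(f,t,np.degrees(np.arctan2(*(f-t)[1::-1])))
S=get_calibration("scene");D=get_calibration("side")
a=cv2.imread("pics/s0.png");h=cv2.cvtColor(a,cv2.COLOR_BGR2HSV)
print(tri([ray(S,273.8,250.2),ray(D,209.9,206.7),ray(c3,250.5,194)]))
# scene top-face corners from crop1: px=(u/4+230, v/4+220)
k=np.array([(523,133),(566,90),(612,127),(570,168)],float)-[400,0]
q=np.array([[230,220]])+k/4;print(q.mean(0),onz(S,*q.mean(0),112))
E
```

```text
[573.32211881 198.53806378 112.        ] (array([582.81373388, 201.20415594,  79.59133841]), [0.1323465229267592, 0.132346522926711])
[554.79700465 193.55965362 112.        ] [592.50913346 203.89152344 112.        ]
[640.00831983 216.82298144  78.        ] [492.16672058 176.99071737  46.        ] 15.078878998852938
(array([571.7487771 , 200.00021909, 115.25956846]), [2.597473482207461, 1.1328081836853434, 1.8272347572165617])
[271.9375 252.375 ] [577.61671044 203.25917862 112.        ]
```

```bash
python3 -m creep '[[0.007,0.01,-0.1,0,0,0,100],[0.007,0.01,-0.4,0,0,0,100],[0.007,0.01,-0.7,0,0,0,100],[0.007,0.01,-0.96,0,0,0,100],[0.007,0.01,-0.96,0,0,0,100],[0.007,0.01,-0.96,0,0,0,100]]' && python3 -m creep '[[0,0,0,0,0,0,0],[0,0,0,0,0,0,0],[0,0,0,0,0,0,0],[0,0,0,0,0,0,0],[0,0,0,0,0,0,0],[0,0,0,0,0,0,0],[0,0,0,0,0,0,0],[0,0,0,0,0,0,0]]' 57
```

```text
time: 5.12
eef_pos: [576.1, 198.9, 74.0]
tcp_rot: [-0.406, 3.112, 0.0]
force: [-0.0, 0.0, 0.5]
opening: 1.002
gripper_force: 0.0
time: 6.12
eef_pos: [574.4, 198.9, 71.9]
tcp_rot: [0.408, -3.115, 0.0]
force: [0.1, -0.8, -0.7]
opening: 0.42
gripper_force: 57.0
```

```bash
python3 -m creep '[[0,0,0.1,0,0,0,0],[0,0,0.4,0,0,0,0],[0,0,0.7,0,0,0,0],[0,0,0.9,0,0,0,0],[0,0,0.9,0,0,0,0]]' && python3 -m creep '[[-0.05,-0.3,0,0,0,-0.1,0],[-0.1,-0.6,0,0,0,-0.2,0],[-0.15,-0.8,0,0,0,-0.3,0],[-0.15,-0.8,0,0,0,-0.4,0],[-0.15,-0.8,0,0,0,-0.426,0],[-0.15,-0.8,0,0,0,-0.426,0]]' && python3 -m creep '[[-0.05,-0.25,0,0,0,0,0],[-0.1,-0.5,0,0,0,0,0],[-0.15,-0.8,0,0,0,0,0],[-0.15,-0.8,0,0,0,0,0]]' && python3 -m creep '[[-0.05,-0.25,0,0,0,0,0],[-0.1,-0.5,0,0,0,0,0],[-0.143,-0.7,0,0,0,0,0],[-0.143,-0.7,0,0,0,0,0],[-0.143,-0.7,0,0,0,0,0]]'
python3 - <<'E'
from h import *
c=get_calibration("wrist");np.save("w4.npy",np.array(c["world_to_cam"]))
a=snap("wrist","w4");b=snap("scene","s4");d=snap("side","d4");s=read_state();print(s["eef_pos"],s["tcp_rot"])
S=get_calibration("scene");D=get_calibration("side")
u,v=proj(S,(507,-146,120)).astype(int);p,q=proj(D,(507,-146,120)).astype(int);print(u,v,p,q)
f=lambda x:cv2.resize(x,(400,300),interpolation=cv2.INTER_CUBIC)
B=b[v-48:v+48,u-64:u+64];E=d[q-48:q+48,p-64:p+64]
cv2.imwrite("pics/c4.png",np.vstack([np.hstack([f(B),f(E)]),np.hstack([f(a),f(a[60:180,170:330])])]))
E
```

```text
time: 6.75
eef_pos: [576.3, 199.5, 210.3]
tcp_rot: [-0.407, 3.108, 0.001]
force: [0.9, -0.0, -5.2]
opening: 0.423
gripper_force: 57.0
time: 7.5
eef_pos: [550.2, 78.8, 204.4]
tcp_rot: [-0.636, -3.072, 0.001]
force: [-0.7, 1.3, -6.2]
opening: 0.421
gripper_force: 57.0
time: 8.0
eef_pos: [528.2, -43.5, 205.6]
tcp_rot: [-0.642, -3.073, 0.002]
force: [0.0, 0.7, -5.1]
opening: 0.424
gripper_force: 57.0
time: 8.62
eef_pos: [507.8, -144.8, 206.2]
tcp_rot: [-0.636, -3.075, -0.002]
force: [0.5, 0.1, -6.6]
opening: 0.421
gripper_force: 57.0
[ 508.04788524 -144.75365392  206.60430366] [-6.34786239e-01 -3.07617921e+00 -8.81155853e-04]
213 156 243 154
```

View pics/c4.png

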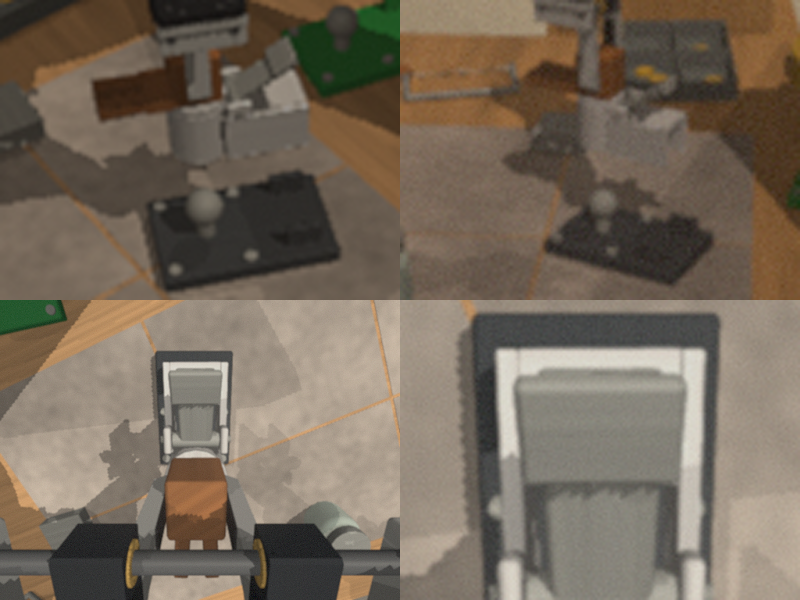

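The holder hangs upright in the hand, lever still up, tail over the cheeks. Its tail centre column is about 250 and the plate's about 248.

```bash
python3 - <<'E'
from h import *
P=[];
for i in range(8): grab_frame("wrist");P.append(read_state()["eef_pos"])
P=np.array(P);print(P.mean(0).round(2),P.std(0).round(2))
c=get_calibration("wrist");c["world_to_cam"]=np.load("w4.npy")
a=cv2.imread("pics/w4.png");g=cv2.GaussianBlur(cv2.cvtColor(a,cv2.COLOR_BGR2GRAY),(3,3),0).astype(int)
h=cv2.cvtColor(a,cv2.COLOR_BGR2HSV)
n=np.array([np.sin(np.radians(23.15)),np.cos(np.radians(23.15))]);x=np.array([n[1],-n[0]])
for v in(85,95,105,115):
    d=np.diff(g[v]);tl=200+np.argmax(d[200:225])+.5;tr=235+np.argmin(d[235:268])+.5
    pl=185+np.argmin(d[185:tl.astype(int)-3])+.5;pr=int(tr)+2+np.argmax(d[int(tr)+2:310])+.5
    T=[onz(c,k,v,181)[:2]@n for k in(tl,tr)];Q=[onz(c,k,v,18)[:2]@n for k in(pl,pr)]
    print(v,tl,tr,pl,pr,np.round(T,1),np.mean(T).round(1),np.round(Q,1),np.mean(Q).round(1))
# block top z=135.5+112
m=((h[...,0]<14)&(h[...,1]>110)).astype(np.uint8);m[:190]=0;m[:,:205]=0;m[:,300:]=0
for v in range(196,300,5):
    k=np.flatnonzero(m[v])
    if len(k): print(v,k[0],k[-1],int(h[v,k,2].mean()),end=" | ")
E
```

```text
[ 508.08 -145.45  206.92] [0.03 0.33 0.09]
85 208.5 238.5 192.5 297.5 [40.8 59.3] 50.0 [  2.6 119.1] 60.8
95 208.5 238.5 193.5 284.5 [40.5 59.2] 49.8 [  3.1 104.9] 54.0
105 208.5 264.5 193.5 283.5 [40.3 75.4] 57.8 [  2.5 104.1] 53.3
115 209.5 236.5 193.5 282.5 [40.6 57.7] 49.2 [  1.9 103.2] 52.6
206 220 281 105 | 211 219 282 105 | 216 218 283 106 | 221 216 285 106 | 226 215 286 107 | 231 213 288 120 | 236 211 289 156 | 241 211 289 158 | 246 212 290 156 | 251 211 290 155 | 256 213 290 156 | 261 213 289 155 | 266 212 289 152 | 271 212 289 144 | 276 212 288 120 | 281 214 289 102 | 286 214 287 98 | 291 215 287 97 | 296 214 287 97 |
```

```bash
python3 - <<'E'
from h import *
c=get_calibration("wrist");c["world_to_cam"]=np.load("w4.npy");c2=dict(c);c2["world_to_cam"]=np.load("w2.npy")
n=np.array([np.sin(np.radians(23.15)),np.cos(np.radians(23.15))]);x=np.array([n[1],-n[0]])
f=lambda p:(round(p[:2]@x,1),round(p[:2]@n,1))
print("tail L,R",f(onz(c,208.5,105,181)),f(onz(c,292,105,181)),"blockback",f(onz(c,250.4,232.5,247.7)),"L,R",f(onz(c,211,250,247.7)),f(onz(c,290,250,247.7)))
print("plateL,R back",f(onz(c,193.3,100,18)),f(onz(c,288,100,18)),f(onz(c,250,85.8,18)))
print("w2: ball",f(onz(c2,249.2,160.7,52)),"plate back edge",f(onz(c2,250,73,18)),"front",f(onz(c2,245,189,18)),"tcp",f(np.array([508.1,-145.4])))
E
```

```text
tail L,R (np.float64(444.5), np.float64(40.3)) (np.float64(444.7), np.float64(92.7)) blockback (np.float64(501.5), np.float64(66.3)) L,R (np.float64(510.6), np.float64(47.2)) (np.float64(510.8), np.float64(85.4))
plateL,R back (np.float64(443.1), np.float64(2.6)) (np.float64(443.4), np.float64(109.0)) (np.float64(428.1), np.float64(66.4))
w2: ball (np.float64(524.8), np.float64(64.9)) plate back edge (np.float64(406.2), np.float64(63.4)) front (np.float64(576.7), np.float64(59.4)) tcp (np.float64(524.3), np.float64(66.1))
```

```bash
python3 -m creep '[[-0.003,-0.011,-0.1,0,0,0,0],[-0.003,-0.011,-0.3,0,0,0,0],[-0.003,-0.011,-0.4,0,0,0,0],[-0.003,-0.011,-0.45,0,0,0,0],[-0.003,-0.011,-0.5,0,0,0,0],[-0.003,-0.011,-0.55,0,0,0,0],[-0.003,-0.011,-0.55,0,0,0,0]]'
```

```text
time: 10.05
eef_pos: [507.3, -147.6, 124.1]
tcp_rot: [-0.637, -3.075, -0.0]
force: [0.1, -0.3, -5.5]
opening: 0.421
gripper_force: 57.0
```

```bash
python3 -m creep '[[0,0,-0.04,0,0,0,0],[0,0,-0.08,0,0,0,0],[0,0,-0.12,0,0,0,0],[0,0,-0.16,0,0,0,0],[0,0,-0.19,0,0,0,0],[0,0,-0.2,0,0,0,0],[0,0,-0.2,0,0,0,0]]'
```

```text
time: 10.92
eef_pos: [507.5, -147.7, 94.4]
tcp_rot: [-0.638, -3.076, -0.0]
force: [-0.6, 0.1, -5.6]
opening: 0.419
gripper_force: 57.0
```

```bash
python3 -m creep '[[0,0,-0.01,0,0,0,0],[0,0,-0.02,0,0,0,0],[0,0,-0.03,0,0,0,0],[0,0,-0.035,0,0,0,0],[0,0,-0.035,0,0,0,0],[0,0,-0.035,0,0,0,0]]'
```

```text
time: 11.68
eef_pos: [507.7, -147.7, 89.8]
tcp_rot: [0.637, 3.076, -0.0]
force: [-2.2, 1.3, 1.5]
opening: 0.423
gripper_force: 57.0
```

```bash
python3 -m creep '[[0,0,-0.005,0,0,0,0],[0,0,-0.01,0,0,0,0],[0,0,-0.01,0,0,0,0],[0,0,-0.01,0,0,0,0]]'
```

```text
time: 12.18
eef_pos: [507.7, -147.8, 89.8]
tcp_rot: [0.637, 3.076, -0.0]
force: [-6.5, 1.7, 11.0]
opening: 0.422
gripper_force: 57.0
```

```bash
python3 -m creep '[[0,0,0.01,0,0,0,70],[0,0,0.01,0,0,0,100],[0,0,0.01,0,0,0,100],[0,0,0.01,0,0,0,100]]' && python3 -m creep '[[0,0,0.1,0,0,0,100],[0,0,0.4,0,0,0,100],[0,0,0.8,0,0,0,100],[0,0,0.8,0,0,0,100]]'
python3 - <<'E'
from h import *
c=get_calibration("wrist");np.save("w5.npy",np.array(c["world_to_cam"]))
a=snap("wrist","w5");b=snap("scene","s5");d=snap("side","d5");s=read_state();print(s["eef_pos"],s["tcp_rot"])
S=get_calibration("scene");D=get_calibration("side")
u,v=proj(S,(490,-140,80)).astype(int);p,q=proj(D,(490,-140,80)).astype(int)
o=[(u-48,v-36),(p-48,q-36)];print(o)
f=lambda x:cv2.resize(x,(400,300),interpolation=cv2.INTER_CUBIC)
B,E=[im[y:y+72,x:x+96] for im,(x,y) in zip((b,d),o)]
cv2.imwrite("pics/c5.png",np.vstack([np.hstack([f(B),f(E)]),np.hstack([f(a),f(a[60:180,170:330])])]))
E
```

```text
time: 12.68
eef_pos: [507.5, -147.7, 89.0]
tcp_rot: [-0.638, -3.076, -0.0]
force: [-0.1, 1.1, 1.0]
opening: 0.809
gripper_force: 0.0
time: 13.18
eef_pos: [511.7, -149.6, 216.7]
tcp_rot: [0.635, 3.063, -0.005]
force: [0.9, -0.5, -0.3]
opening: 0.997
gripper_force: 0.0
[ 507.11077703 -147.4456335   209.03815639] [-6.37479254e-01 -3.07579105e+00 -1.78795856e-04]
[(np.int64(172), np.int64(129)), (np.int64(199), np.int64(128))]
```

View pics/c5.png

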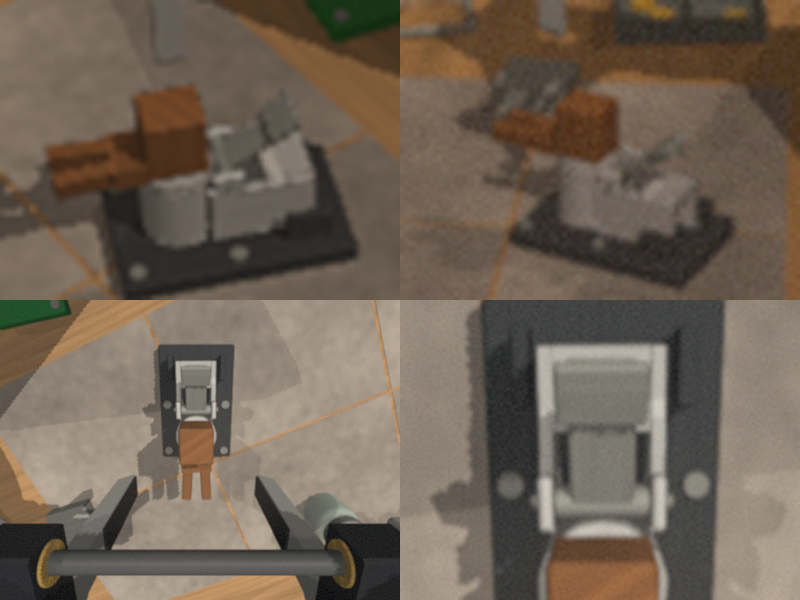

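The holder stands in place between the cheeks, underside on the plate, lever still up, pad at about (251,98) in the wrist view. I now close the fingers and move over the pad.

```bash
python3 - <<'E'
from h import *
c=get_calibration("wrist");c["world_to_cam"]=np.load("w5.npy")
p=onz(c,251,98,109);print(p,p-np.array([507,-147.4,0]))
E
python3 -m creep '[[-0.25,0.1,0,0,0,0,50],[-0.5,0.21,0,0,0,0,0],[-0.5,0.21,0,0,0,0,0],[-0.5,0.21,0,0,0,0,0],[-0.5,0.21,0,0,0,0,0],[-0.5,0.21,0,0,0,0,0],[-0.5,0.21,0,0,0,0,0],[-0.5,0.21,-0.2,0,0,0,0],[-0.5,0.21,-0.4,0,0,0,0],[-0.5,0.21,-0.55,0,0,0,0],[-0.5,0.21,-0.55,0,0,0,0]]' 20
```

```text
[ 437.15169481 -117.12020303  109.        ] [-69.84830519  30.27979697 109.        ]
time: 14.7
eef_pos: [431.0, -115.5, 125.0]
tcp_rot: [-0.637, -3.072, -0.002]
force: [0.8, -0.2, 0.0]
opening: 0.006
gripper_force: 0.0
```

```bash
python3 -m creep '[[0,0,-0.05,0,0,0,0],[0,0,-0.1,0,0,0,0],[0,0,-0.14,0,0,0,0],[0,0,-0.18,0,0,0,0],[0,0,-0.22,0,0,0,0],[0,0,-0.22,0,0,0,0]]' && python3 -m creep '[[0,0,-0.03,0,0,0,0],[0,0,-0.05,0,0,0,0],[0,0,-0.07,0,0,0,0],[0,0,-0.08,0,0,0,0],[0,0,-0.08,0,0,0,0]]'
```

```text
time: 15.45
eef_pos: [432.5, -116.2, 93.2]
tcp_rot: [-0.638, -3.076, -0.0]
force: [0.2, -0.7, 0.1]
opening: 0.008
gripper_force: 0.0
time: 16.08
eef_pos: [432.6, -116.2, 81.5]
tcp_rot: [0.638, 3.076, -0.0]
force: [0.5, 0.2, 0.7]
opening: 0.003
gripper_force: 0.0
```

```bash
python3 -m creep '[[0,0,-0.01,0,0,0,0],[0,0,-0.015,0,0,0,0],[0,0,-0.02,0,0,0,0],[0,0,-0.02,0,0,0,0]]'
```

```text
time: 16.58
eef_pos: [432.8, -116.3, 80.0]
tcp_rot: [0.637, 3.076, -0.0]
force: [-3.0, 1.9, 9.8]
opening: 0.007
gripper_force: 4.8
```

```bash
python3 - <<'E'
from h import *
b=snap("scene","s6");d=snap("side","d6");a=snap("wrist","w6")
f=lambda x:cv2.resize(x,(400,300),interpolation=cv2.INTER_CUBIC)
cv2.imwrite("pics/c6.png",np.vstack([np.hstack([f(b[129:201,172:268]),f(d[128:200,199:295])]),np.hstack([f(a),f(a[120:300,136:376])])]))
E
```

```text
(no output)
```

View pics/c6.png

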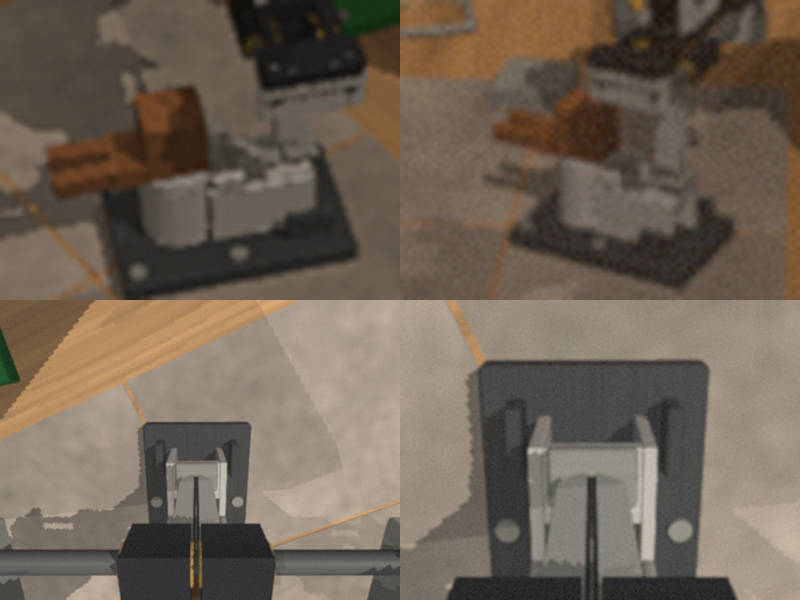

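The fingertips are on the pad at z ≈ 80 mm, the expected height for lever-down, and the force is rising. The holder has not moved. I press a little more, then withdraw.

```bash
python3 -m creep '[[0,0,-0.008,0,0,0,0],[0,0,-0.015,0,0,0,0],[0,0,-0.015,0,0,0,0],[0,0,-0.015,0,0,0,0]]' && python3 -m creep '[[0,0,0.05,0,0,0,0],[0,0,0.3,0,0,0,0],[0,0,0.7,0,0,0,0],[0,0,0.9,0,0,0,0],[0,0,0.9,0,0,0,0],[0,0,0.9,0,0,0,0]]'
python3 - <<'E'
from h import *
b=snap("scene","s7");d=snap("side","d7");a=snap("wrist","w7");print(read_state()["eef_pos"])
f=lambda x:cv2.resize(x,(400,300),interpolation=cv2.INTER_CUBIC)
cv2.imwrite("pics/c7.png",np.vstack([np.hstack([f(b[129:201,172:268]),f(d[128:200,199:295])]),np.hstack([f(a),f(a[120:300,136:376])])]))
E
```

```text
time: 17.23
eef_pos: [432.8, -116.3, 79.5]
tcp_rot: [-0.637, -3.076, 0.0]
force: [-7.9, 2.8, 21.7]
opening: 0.0
gripper_force: 11.3
time: 17.98
eef_pos: [431.7, -115.8, 210.0]
tcp_rot: [-0.637, -3.074, -0.001]
force: [-0.4, -0.2, -0.5]
opening: 0.001
gripper_force: 0.0
[ 431.30994091 -115.59578237  209.3962226 ]
```

View pics/c7.png

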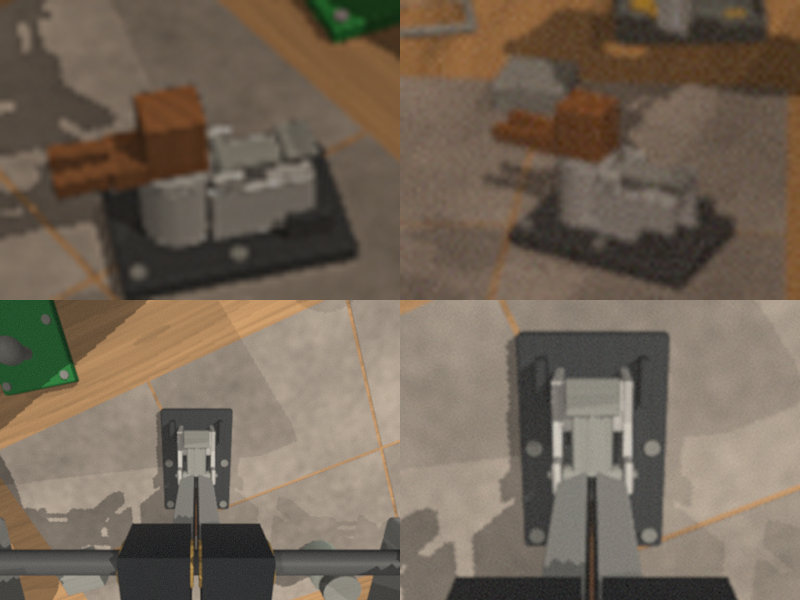

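The lever is flat on its stop, the holder is seated between the cheeks, and the hand is clear.

```bash
python3 -c "
from plant import *
print(hand_in())"
```

```text
the job is handed in; nothing more can be done
None
```

The holder is seated on the plate over the dark base's ball with its tail between the cheeks. The lever is pressed down to its stop, and the hand is clear. I handed the job in at about 18 s; it returned no verdict.

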